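Load sample bottles on the tube roller mixer

ROBOT

A 6-joint arm with a two-finger parallel gripper is mounted at the origin on the work surface. World frame = base frame: x ahead of the robot, y to its left, z up, the work surface at z = 0. Lengths are in m, angles in rad, forces in N, time in s.
With the tool pointing down it reaches from about 0.35 to 0.775 m from the base axis. Payload 5.5 kg.
Tool frame: the origin (TCP) lies on the centre line of the jaws, within the pads' length; the fingertips stand 11 mm ahead of it and the grasp point (between the pads) lies 8 mm behind it; z points along the fingers, y is the line along which they close (so a half turn about z gives the same grasp; the last joint's range is limited). The gripper opens to 85 mm and grips with 20 to 120 N. Pads are 22 mm wide; open, the fingers measure 114 mm over their backs; the gripper's body (76 mm by 85 mm) begins 54 mm behind the grasp point. The pads swing forward as they close: fully open they stand 13 mm farther back than shut.
Start: joints at [-0.14, 0.313, 0.046, 1.304, 0, 1.431], TCP at [0.575, -0, 0.242] pointing down, gripper open.
Joint ranges: [-2.76, 2.76], [-0.86, 1.69], [-1.03, 1.26], [-2.2, 2.34], [-1.47, 1.5], [-3.14, 3.14]. Speed limits (rad/s): [2.57, 2.57, 3.14, 3.14, 3.14, 3.14].

INTERFACE

Orientations are given as a unit quaternion [w, x, y, z].
In Python, from workcell import env, viewer, order, models gives the robot as it stands.
- The arm moves only by the tool drive_tool, never from a script. Its argument "series" is a list that holds one entry, the list of rows, each a list of 6 numbers: the shift along the tool's x, y, z each as a share of 120 mm, from -1 to 1, then the turn, a rotation vector about the tool's x, y, z each as a share of 180 degrees, from -1 to 1. A call has 1 to 20 rows; each row shifts and turns the commanded pose from where the row before left it, along the tool's axes as they then stand; what a row does not reach is not made up. A row lasts 1/8 s, in which the tool goes at most 62.5 mm and 10.7 degrees, less where a joint would pass 70% of its speed; a pose out of reach is approached as far as the arm can. A call with a number of a shift or a turn outside -1 to 1 is refused whole. A call with a gripper value outside its range is refused whole. "jaw" is the opening, from -1 (shut) to 1 (fully open), set as the call begins (left out, the last holds). The fingers move at their own pace and stop on an object; "grip_force" is the grip in N (left out, the last holds). Time passes only in rows, so rows that do not move let the fingers close. It gives the time, the measured TCP pose, the force, the opening and the grip force at its end, in the units of the state.
- env.get_state(): the state, without advancing time (a new reading comes with each control period).
- viewer.read_camera(name): name is "scene" or "side" or "wrist"; returns the picture (420x560x3 uint8, red, green, blue); there is no depth.
- viewer.camera_info(name): a dict with "intrinsics" (3x3 intrinsics, pixels), "D" ([k1, k2, p1, p2, k3] as OpenCV has them; the pictures are not rectified), "R" (3x3) and "t" (3): a world point X has camera coordinates R X + t; the wrist camera has in their place "T_tool_cam" (4x4, takes a point from camera to tool coordinates, whose origin is the TCP and whose axes are the flange's). Camera axes: x right, y down, z forward; pixel columns grow to the right and rows downward; lengths in m; the calibration is good to about 2 mm. A picture is of the moment at which its call begins: read the wrist's pose just before it. camera_info takes no time and is no camera call.
- order.hand_in(): hands the job in; it is judged then, once.
Trained networks look in the newest picture that a camera, given by its name, has taken for a name from the list of things; names that differ only in an ending like _2 or _b are one class to them, and where a whole thing is asked for, a point or a joint stands for the part that bears it (a point fixed in the world has none). Each returns a list of dicts, best first, with "score" (0 to 1); they miss things now and then, are a little off and sometimes report something else, mostly with a low value. They report only what shows in the picture. A call takes as long as a camera call. They do not tell look-alikes from the thing itself.
- models.silhouettes(label, camera): "region" (420x560 bool, what is visible of it) and "location" ([column, row] in pixels, amid what is visible of it).
The state is a dict: "clock": time; "joint_pos": joint angles; "qvel": joint speeds; "tau": joint torques, N m; "tcp_pos": TCP position; "orientation": TCP orientation; "wrist_force": force on the tool from outside, world axes, zero at the start; "ft_torque": the same for the moment, N m; "finger_gap": finger opening in m; "grip_force": force on a finger pad.
Only numpy, scipy, OpenCV 4.12 (cv2) and the standard library are available. Lean on these libraries where they do the work, as an engineer would, in place of code of your own. Each camera call takes 0.05 s, during which the arm holds its last target. There are 200 camera calls.

TASK

Load the roller mixer: pick out the two tall sample bottles standing on the bench and lay them gently on their sides on the rollers, one in the outermost groove on each side of the bottle already lying in the middle, with their caps away from the drive housing. All three bottles must end as a neat row with their bases right up against the housing wall, so push the middle one home too. Do not drop or slam the bottles, and leave everything else on the bench where it is.

Things in the scene. Friction and masses are not known exactly. Their poses are not given: they have to be found in the camera images.
- mixer: white tube roller mixer, off (rollers locked), fixed, 272 (x) by 330 mm (y). Origin on the bench under its centre; y runs along the rollers to the drive housing. Six grey rollers, 32 mm dia, axes 83 mm above the bench, at x = -100, -60, -20, 20, 60, 100 mm, from y = -145 to 75 mm. At the open end (y = -147 to -165) a bearing plate 90 mm high. A tall bottle is too wide for neighbouring grooves
- stop (a point): centre of the middle groove (mixer x = 0) at the housing wall, where the centre of the middle bottle's base belongs: mixer y = 75 mm, 116.5 mm above the bench, the height of a seated bottle's axis. Axes as the mixer's. The upright wall at y = 75 is the stop; behind it the housing fills y = 75 to 165 mm, 130 mm high, with a knob 14 mm higher on top
- groove_near (a point): the same point at the end of the outermost groove at mixer x = -80 mm (the one nearer the robot)
- groove_far (a point): the same point at the end of the outermost groove at mixer x = +80 mm (the one farther from the robot)
- bottle_a: tall slim white sample bottle, paper label, blue screw cap: round body 46 mm dia, 100 mm tall, neck 32 mm dia, cap 32 mm dia from 116 to 140 mm (the top); 0.13 to 0.27 kg, centre of mass about 56 mm from the base. Origin at the centre of its base, z runs from base to cap. Starts upright on the bench
- bottle_b: tall slim white sample bottle, paper label, blue screw cap: round body 46 mm dia, 100 mm tall, neck 32 mm dia, cap 32 mm dia from 116 to 140 mm (the top); 0.13 to 0.27 kg, centre of mass about 56 mm from the base. Origin at the centre of its base, z runs from base to cap. Starts upright on the bench
- bottle_c: tall slim white sample bottle, paper label, blue screw cap: round body 46 mm dia, 100 mm tall, neck 32 mm dia, cap 32 mm dia from 116 to 140 mm (the top); 0.13 to 0.27 kg, centre of mass about 56 mm from the base. Origin at the centre of its base, z runs from base to cap. Starts lying in the middle groove of the mixer with its base towards the housing, 25 to 60 mm short of the wall
- jar_a: bystander: squat white jar with blue lid, 60 mm dia, 72 mm tall, standing. Origin at the centre of its underside
- jar_b: bystander: the same kind of squat jar, 60 mm dia, 72 mm tall
- beaker: bystander: small open glass beaker, 54 mm dia at the rim, 70 mm tall. Origin at the centre of its underside
- timer: bystander: white bench timer standing upright, 22 mm (x) by 60 mm (y) by 68 mm tall. Origin at the centre of its underside
- tip_box: bystander: box of pipette tips, green with a clear lid, 82 mm (x) by 120 mm (y) by 66 mm tall. Origin at the centre of its underside
There are look-alikes about, which are no part of the job. Leave any orange or yellow look-alike of the bottle_b alone. What is shaped like the bottle_a but brown is not meant.

How it is judged:
At the end, for the whole second after the job is handed in: All three tall bottles lie still in the mixer: c in the middle groove, a and b in the two outermost (either way round), within 8 mm sideways, 5 mm in height and 0.08 rad of seated, caps away from the housing, bases at most 6 mm from its wall ((x of bottle_a in the frame of mixer between 0.072 and 0.088 m or x of bottle_a in the frame of mixer between -0.088 and -0.072 m) and y of each of bottle_a, bottle_b, bottle_c in the frame of mixer above 0.069 m and z of bottle_a in the frame of mixer between 0.1115 and 0.1215 m and angle between the z axis of each of bottle_a, bottle_b, bottle_c and the y axis of mixer, either way round below 0.08 rad and linear speed of each of bottle_a, bottle_b, bottle_c below 0.02 m/s and (x of bottle_b in the frame of mixer between 0.072 and 0.088 m or x of bottle_b in the frame of mixer between -0.088 and -0.072 m) and z of bottle_b in the frame of mixer between 0.1115 and 0.1215 m and x of bottle_c in the frame of mixer between -0.008 and 0.008 m and z of bottle_c in the frame of mixer between 0.1115 and 0.1215 m); the robot touches nothing.
It fails at once if a bystander (jar, beaker, timer or tip box) is moved by more than 25 mm or tipped (distance of any of jar_a, jar_b, beaker, timer, tip_box from where it was at the start of the episode above 0.025 m or angle between any of jar_a, jar_b, beaker, timer, tip_box's own z axis and vertical above 0.35 rad).
It fails at once if a tall bottle is dropped or topples: faster than 0.5 m/s while not held by the fingers ((linear speed of bottle_a above 0.5 m/s and contact force between bottle_a and the fingers below 0.2 N) or (linear speed of bottle_b above 0.5 m/s and contact force between bottle_b and the fingers below 0.2 N) or (linear speed of bottle_c above 0.5 m/s and contact force between bottle_c and the fingers below 0.2 N)).
It fails at once if a tall bottle is slammed onto the mixer (contact force over 100 N) (contact force between any of bottle_a, bottle_b, bottle_c and mixer above 100 N).
It also fails if it takes over 67 s, if anything falls off the work surface, if the arm or the gripper's body presses on something with over 40 N, if the wrist force passes 120 N, or if a joint passes its speed limit or range.

## Working session

There is one attempt and no reset: what is moved stays moved. The work goes in short steps, Python scripts to look and compute and a tool call to move; the robot and the scene stay as the last step left them, time stands still between calls to the robot, and variables do not carry over. Pictures are saved under pics/ and viewed, at most 10 in all, crops included, and the job is handed in when it is done.

Besides the shell and the picture viewer there is one more tool, called as name(argument=value, ...) on one line, values as JSON. drive_tool: Moves the arm, as the interface text tells. Its arguments: {"type":"object","properties":{"series":{"type":"array"},"jaw":{"type":"number"},"grip_force":{"type":"number"}},"required":["series"]}

```bash
ls; mkdir -p pics; cat > h.py <<'E'
import numpy as np, cv2
from workcell import env, viewer, order, models
def ray(cam,uv):
    c=viewer.camera_info(cam);K=np.array(c['intrinsics']);D=np.array(c['D'])
    p=cv2.undistortPoints(np.array(uv,float).reshape(-1,1,2),K,D).reshape(-1,2)
    d=np.c_[p,np.ones(len(p))]
    R=np.array(c['R']);t=np.array(c['t'])
    return -R.T@t, d@R
def atz(cam,uv,z):
    o,d=ray(cam,uv); return o+d*((z-o[2])/d[:,2])[:,None]
def proj(cam,X):
    c=viewer.camera_info(cam)
    return cv2.projectPoints(np.array(X,float).reshape(-1,1,3),cv2.Rodrigues(np.array(c['R']))[0],np.array(c['t'],float),np.array(c['intrinsics']),np.array(c['D']))[0].reshape(-1,2)
E
python3 - <<'E'
from h import *
s=env.get_state();print(s['clock'],s['tcp_pos'],s['orientation'])
ims=[]
for c in('scene','side'):
    im=viewer.read_camera(c);cv2.imwrite(f'pics/{c}0.png',cv2.resize(im[:,:,::-1],(784,588),interpolation=cv2.INTER_CUBIC))
    i=viewer.camera_info(c);print(c,-np.array(i['R']).T@np.array(i['t']),np.array(i['R'])[2])
    for l in('bottle_a','mixer','jar_a','beaker','timer','tip_box'):
        for r in models.silhouettes(l,c):
            ys,xs=np.nonzero(r['region']);print(l,round(r['score'],2),np.round(r['location']),xs.min(),xs.max(),ys.min(),ys.max(), im[r['region']].mean(0).round())
E
```

```text
pics
0.0 [5.74497340e-01 6.75024641e-05 2.41388199e-01] [-7.34889267e-04  7.07098449e-01  7.07114503e-01 -5.68312385e-04]
scene [ 0.93597121 -0.66552069  1.25106188] [-0.30368625  0.4561735  -0.83646901]
bottle_a 0.88 [238. 234.] 230 246 217 253 [138. 146. 162.]
bottle_a 0.87 [201. 262.] 192 212 242 279 [135. 144. 160.]
bottle_a 0.84 [195. 225.] 189 207 209 242 [133. 129.  98.]
bottle_a 0.8 [174. 252.] 163 184 230 267 [74. 69. 83.]
bottle_a 0.66 [305. 172.] 293 333 152 187 [173. 182. 200.]
bottle_a 0.57 [222. 210.] 215 231 192 229 [128.  92.  91.]
mixer 0.73 [337. 184.] 250 392 116 242 [160. 161. 161.]
jar_a 0.9 [188. 300.] 177 202 286 315 [100. 130. 190.]
jar_a 0.87 [292. 293.] 282 304 277 308 [104. 133. 192.]
beaker 0.9 [239. 285.] 229 248 275 302 [141. 147. 147.]
timer 0.89 [276. 252.] 267 288 238 263 [175. 176. 170.]
timer 0.66 [254. 354.] 226 282 328 384 [209. 217. 211.]
side [ 0.2306411  -0.88187149  0.73775099] [ 0.25961303  0.77090327 -0.58164356]
bottle_a 0.94 [239. 239.] 226 247 223 270 [137. 104. 104.]
bottle_a 0.92 [277. 290.] 267 288 260 319 [163. 169. 181.]
bottle_a 0.8 [275. 246.] 264 283 225 273 [156. 166. 184.]
bottle_a 0.76 [242. 306.] 229 254 275 336 [84. 71. 74.]
bottle_a 0.64 [232. 262.] 225 244 247 291 [143. 147. 115.]
bottle_a 0.59 [265. 173.] 254 274 156 190 [189. 199. 217.]
bottle_a 0.51 [411. 314.] 385 443 279 343 [168. 194. 175.]
bottle_a 0.22 [263. 189.] 212 322 134 235 [168. 167. 168.]
mixer 0.67 [261. 188.] 211 322 134 235 [168. 167. 168.]
jar_a 0.81 [364. 251.] 349 374 234 271 [126. 147. 186.]
jar_a 0.68 [310. 329.] 297 326 308 353 [119. 145. 194.]
beaker 0.86 [330. 282.] 318 341 267 303 [149. 161. 160.]
timer 0.77 [308. 242.] 304 315 227 261 [197. 196. 189.]
tip_box 0.66 [361. 250.] 348 375 233 271 [122. 143. 182.]
tip_box 0.62 [409. 312.] 385 443 279 344 [167. 192. 173.]
```

View pics/scene0.png

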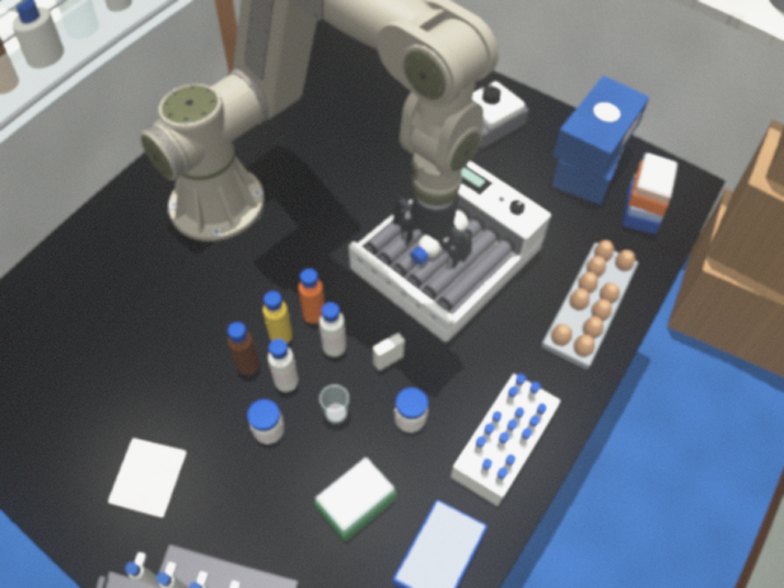

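View pics/side0.png

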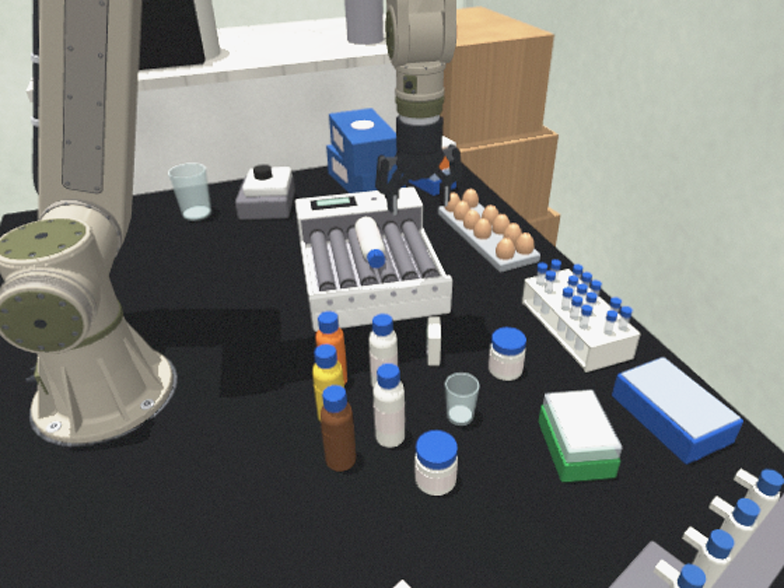

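White bottles are at scene px (238,234) and (201,262), and side px (275,246) and (277,290). The yellow (195,225), brown (174,252) and orange (222,210) ones are look-alikes, so only the two white ones fit. I'll confirm that in an enlarged crop that also shows the mixer.

```bash
python3 - <<'E'
from h import *
im=viewer.read_camera('side')[:,:,::-1]; sc=viewer.read_camera('scene')[:,:,::-1]
a=cv2.resize(im[125:240,200:335],None,fx=4.4,fy=4.4,interpolation=cv2.INTER_CUBIC)
cv2.imwrite('pics/sm.png',a)
b=cv2.resize(sc[110:290,155:400],None,fx=3.2,fy=3.2,interpolation=cv2.INTER_CUBIC)
cv2.imwrite('pics/sb.png',b)
# bottle fits: joint axis triangulation via silhouette outline
def model(p):
    th=np.linspace(0,2*np.pi,48,endpoint=False);P=[]
    for r,z in((.023,0),(.023,.098),(.016,.112),(.016,.14)):
        P.append(np.c_[p[0]+r*np.cos(th),p[1]+r*np.sin(th),np.full(48,z)])
    return np.vstack(P)
from scipy.optimize import least_squares
tg={'A':((238,234),(275,246)),'B':((201,262),(277,290)),'yel':((195,225),(232,262)),'org':((222,210),(239,239)),'brn':((174,252),(242,306))}
sil={c:models.silhouettes('bottle_a',c) for c in('scene','side')}
for n,t in tg.items():
    bb={}
    for c,q in zip(('scene','side'),t):
        r=min(sil[c],key=lambda r:np.hypot(*(np.array(r['location'])-q)))
        if np.hypot(*(np.array(r['location'])-q))>4: continue
        ys,xs=np.nonzero(r['region']);bb[c]=np.array([xs.min(),ys.min(),xs.max(),ys.max()])
    def f(p):
        o=[]
        for c in bb:
            q=proj(c,model(p)); o+=list(np.r_[q.min(0),q.max(0)]-bb[c])
        return o
    s=least_squares(f,[.5,-.2],loss='soft_l1');print(n,s.x.round(4),np.round(s.fun,1))
for l in('jar_a','beaker','timer'):
    for r in models.silhouettes(l,'scene'): print(l,round(r['score'],2),atz('scene',[r['location']],.035).round(3))
E
```

```text
A [ 0.4581 -0.1435] [-0.7 -1.1  1.   0.7 -0.7 -2.6  0.8  5.9]
B [ 0.4276 -0.263 ] [-1.2 -0.5  0.2  0.4 -0.5 -1.4  1.   0.3]
yel [ 0.3503 -0.1873] [-0.1 -1.5  0.7  2.4 -2.2 -1.2  1.   9.7]
org [ 0.3776 -0.1051] [-1.3 -1.3  2.7  1.  -0.7 -2.6  0.8  3.5]
brn [ 0.3425 -0.2813] [-1.5 -0.1  0.4  1.1 -0.5 -1.3  0.3 -0. ]
jar_a 0.9 [[ 0.673 -0.191  0.035]]
jar_a 0.71 [[ 0.462 -0.37   0.035]]
beaker 0.6 [[ 0.539 -0.246  0.035]]
beaker 0.19 [[ 0.436 -0.128  0.035]]
timer 0.92 [[ 0.57  -0.116  0.035]]
timer 0.36 [[ 0.414 -0.247  0.035]]
```

View pics/sm.png

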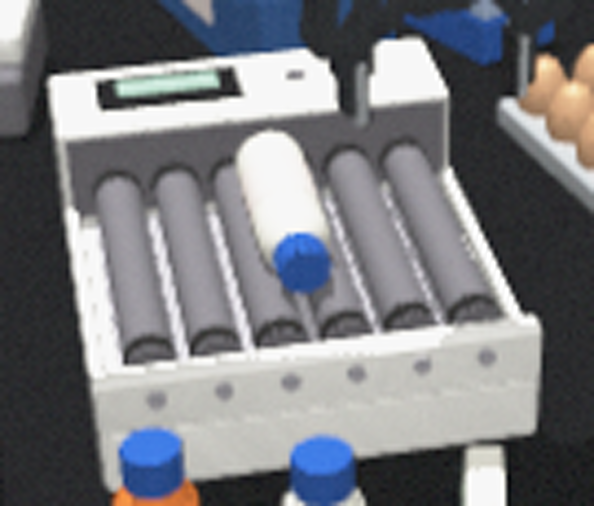

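View pics/sb.png

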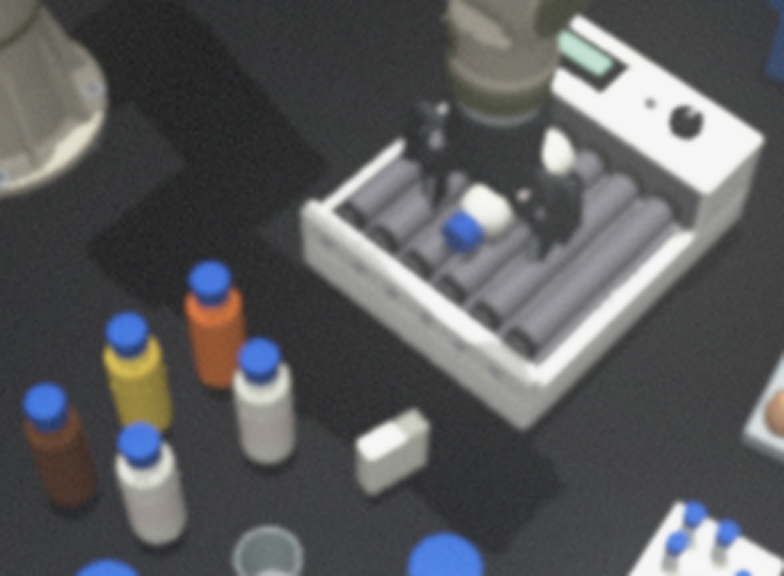

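```bash
python3 - <<'E'
from h import *
from scipy.optimize import least_squares
A=[((136,-165,0),(523,430)),((136,-165,90),(527,388)),((-136,-165,90),(305,212)),((-136,-165,0),(308,258)),((136,75,130),(707,190)),((136,165,130),(763,140))]
B=[((-136,75,130),(63,142)),((-136,165,130),(50,75)),((136,165,130),(425,38)),((136,75,130),(447,98)),((136,-165,90),(540,323)),((-136,-165,90),(95,382)),((-136,-165,0),(105,487)),((136,-165,0),(535,428))]
dots=[(157,400),(224,391),(290,382),(357,374),(422,366),(487,357)]
def W(p,X):
    c,s=np.cos(p[2]),np.sin(p[2]);X=np.array(X)/1000
    return np.c_[p[0]+c*X[:,0]-s*X[:,1],p[1]+s*X[:,0]+c*X[:,1],X[:,2]]
def f(p):
    e1=proj('scene',W(p,[a for a,_ in A]))-(np.array([b for _,b in A])/3.2+(155,110))
    e2=proj('side',W(p,[a for a,_ in B]))-(np.array([b for _,b in B])/4.4+(200,125))
    X=[(x,-165,1000*p[3]) for x in(-100,-60,-20,20,60,100)]
    e3=proj('side',W(p,X))-(np.array(dots)/4.4+(200,125))
    return np.vstack([e1,e2,e3]).ravel()
s=least_squares(f,[.57,.06,0,.07],loss='soft_l1');p=s.x
print(p.round(4),np.degrees(p[2]));print(f(p).reshape(-1,2).round(1).tolist())
R=np.array([[np.cos(p[2]),np.sin(p[2])],[-np.sin(p[2]),np.cos(p[2])]])
# bottle c: cap end in both views, mixer coords
for c,uv in(('side',np.array([[302,262]])/4.4+(200,125)),('scene',np.array([[452,238]])/3.2+(155,110))):
    w=atz(c,uv,.1165)[:,:2];print(c,w.round(4),((w-p[:2])@R.T).round(4))
for n,q in(('near',(-80,75,116.5)),('stop',(0,75,116.5)),('far',(80,75,116.5))):print(n,W(p,[q]).round(4))
E
```

```text
[ 0.531   0.1684 -0.1443  0.0713] -8.266016648843456
[[-0.2, 2.3], [1.2, -1.0], [-1.4, -1.7], [-1.3, 2.0], [0.8, 0.6], [1.4, -1.2], [-1.2, -3.0], [-0.2, -1.2], [-0.3, -1.5], [1.2, -2.5], [0.9, 0.4], [-0.6, -0.1], [0.4, 3.2], [0.7, 3.4], [-0.1, -0.1], [-0.1, -0.0], [0.0, 0.1], [-0.3, 0.0], [-0.3, -0.1], [-0.4, 0.1]]
side [[0.5151 0.0649]] [[-0.0008 -0.1047]]
scene [[0.5133 0.0573]] [[-0.0015 -0.1124]]
near [[0.4626 0.2541 0.1165]]
stop [[0.5418 0.2426 0.1165]]
far [[0.6209 0.2311 0.1165]]
```

The crop confirms it: the two white bottles with blue caps, at crop px (265,400) and (150,485), are bottle_a and bottle_b. Orange, yellow and brown stay put. Bottle c lies in the middle groove at x≈0, about 40 mm short of the wall. The mixer is yawed -8.3°. I'll push c first with the jaws shut.

drive_tool(series=[[[0,0,0,0,0,0.046],[0.135,-0.28,0,0,0,0],[0.135,-0.28,0,0,0,0],[0,0,0.3,0,0,0],[0,0,0.3,0,0,0],[0,0,0,0,0,0],[0,0,0,0,0,0]]], jaw=-1)

```text
clock: 1.92
tcp_pos: [0.5139, 0.0416, 0.1715]
orientation: [0.0, 0.756, 0.654, 0.0]
wrist_force: [-0.4, -0.0, 0.5]
finger_gap: -0.0002
grip_force: 0.0
```

```bash
cat >> h.py <<'E'
from scipy.spatial.transform import Rotation as Ro
P=np.array([.531,.1684,-.1443])
ex=np.array([np.cos(P[2]),np.sin(P[2]),0]);ey=np.array([-ex[1],ex[0],0]);ez=np.array([0,0,1.])
M=np.c_[ex,ey,ez];O=np.array([P[0],P[1],0])
def tgt(X,phi):  # X world; phi deg; -> tool-frame shift share if rotated after; rotvec share
    s=env.get_state();w,x,y,z=s['orientation'];R=Ro.from_quat([x,y,z,w])
    Rt=Ro.from_matrix(np.c_[ey,ex,-ez])*Ro.from_euler('y',phi,degrees=True)
    p=np.array(s['tcp_pos']);d=np.array(X)-p;r=(R.inv()*Rt).as_rotvec()/np.pi
    print('t',round(s['clock'],2),'tcp',p.round(4),'mix',((p-O)@M).round(4),'F',(np.array(s['wrist_force'])@M).round(1),'gap',round(s['finger_gap'],4),'gf',round(s['grip_force'],1))
    print(' shift now-axes',(R.inv().apply(d)/.12).round(3),'after-turn',(Rt.inv().apply(d)/.12).round(3),'turn',r.round(4),'q',np.round(s['joint_pos'],2))
def mx(x,y,z): return O+M@np.array([x,y,z])
E
python3 -c "
from h import *
tgt(mx(0,-.128,.118),0)
im=viewer.read_camera('wrist')[:,:,::-1];cv2.imwrite('pics/w1.png',im)"
```

```text
t 1.93 tcp [0.5139 0.0416 0.1715] mix [ 0.0013 -0.1279  0.1715] F [-0.4 -0.1  0.5] gap -0.0002 gf 0.0
 shift now-axes [-0.001 -0.011  0.446] after-turn [-0.001 -0.011  0.446] turn [ 0.0004 -0.     -0.0001] q [-0.07  0.23 -0.24  1.1   0.    1.64]
```

View pics/w1.png

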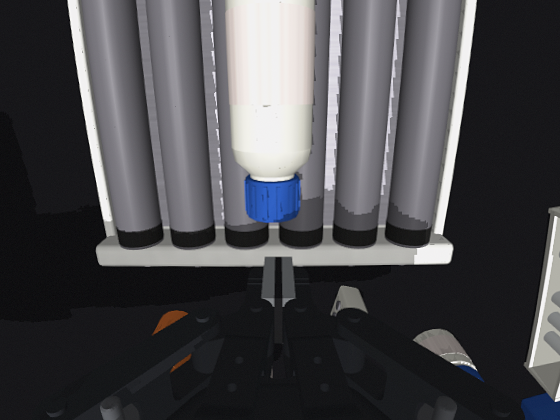

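```bash
cat >> h.py <<'E'
def watz(uv,z):
    s=env.get_state();w,x,y,zz=s['orientation'];R=Ro.from_quat([x,y,zz,w]).as_matrix()
    c=viewer.camera_info('wrist');T=np.array(c['T_tool_cam'])
    p=cv2.undistortPoints(np.array(uv,float).reshape(-1,1,2),np.array(c['intrinsics']),np.array(c['D'])).reshape(-1,2)
    d=(R@T[:3,:3]@np.c_[p,np.ones(len(p))].T).T;o=np.array(s['tcp_pos'])+R@T[:3,3]
    X=o+d*((z-o[2])/d[:,2])[:,None]; return ((X-O)@M).round(4)
E
python3 -c "
from h import *
print('cap end',watz([(273,218),(273,221)],.1165))
print('cap sides',watz([(246,200),(300,200)],.1165), 'body',watz([(232,120),(313,120)],.1165))
print('plate top outer/inner corners',watz([(98,265),(452,263),(98,240),(452,238)],.09))
print('rollers ax at top z.099 row150',watz([(110,100),(147,100)],.099), watz([(408,100),(448,100)],.099))
"
```

```text
cap end [[-0.0002 -0.1144  0.1165]
 [-0.0002 -0.1164  0.1165]]
cap sides [[-0.0165 -0.1027  0.1165]
 [ 0.0162 -0.1027  0.1165]] body [[-0.023  -0.0555  0.1165]
 [ 0.0225 -0.0555  0.1165]]
plate top outer/inner corners [[-0.1344 -0.1633  0.09  ]
 [ 0.1356 -0.1619  0.09  ]
 [-0.1302 -0.1422  0.09  ]
 [ 0.1316 -0.1409  0.09  ]]
rollers ax at top z.099 row150 [[-0.1002 -0.0437  0.099 ]
 [-0.0769 -0.0442  0.099 ]] [[ 0.0823 -0.0442  0.099 ]
 [ 0.1076 -0.0436  0.099 ]]
```

The wrist view puts the mixer pose within about 2 mm. The cap end of c is at mixer y≈-0.115 and x≈0, a gap of about 50 mm. I'll back off 7 mm, lower the tool, then push.

drive_tool(series=[[[-0.06,-0.01,0,0,0,0],[0,0,0.25,0,0,0],[0,0,0.2,0,0,0],[0.03,0,0,0,0,0],[0.05,0,0,0,0,0],[0.06,0,0,0,0,0],[0.06,0,0,0,0,0],[0.06,0,0,0,0,0],[0.06,0,0,0,0,0],[0.05,0,0,0,0,0],[0.04,0,0,0,0,0],[0,0,0,0,0,0]]])

```text
clock: 3.48
tcp_pos: [0.5178, 0.0844, 0.1159]
orientation: [-0.001, 0.756, 0.655, 0.0]
wrist_force: [-0.0, 0.8, -0.7]
finger_gap: -0.0002
grip_force: 0.0
```

```bash
python3 -c "
from h import *
tgt(mx(0,-.076,.118),0)"
```

```text
t 3.48 tcp [0.5178 0.0844 0.1159] mix [-0.001  -0.085   0.1159] F [-0.2  0.8 -0.7] gap -0.0002 gf 0.0
 shift now-axes [ 0.075  0.009 -0.017] after-turn [ 0.075  0.008 -0.017] turn [-0.0003 -0.0004  0.0002] q [ 0.01  0.29 -0.31  0.97  0.    1.72]
```

drive_tool(series=[[[0.02,0,0,0,0,0],[0.02,0,0,0,0,0],[0.02,0,0,0,0,0],[0.01,0,0,0,0,0],[0,0,0,0,0,0]]])

```text
clock: 4.1
tcp_pos: [0.5192, 0.092, 0.1162]
orientation: [-0.0, 0.756, 0.654, 0.0]
wrist_force: [-0.1, -0.6, 0.3]
finger_gap: -0.0
grip_force: 0.1
```

```bash
python3 -c "
from h import *
tgt(mx(0,-.076,.118),0)
im=viewer.read_camera('wrist')[:,:,::-1];cv2.imwrite('pics/w2.png',im)"
```

```text
t 4.1 tcp [0.5192 0.092  0.1162] mix [-0.0007 -0.0773  0.1162] F [-0.  -0.6  0.3] gap -0.0 gf 0.1
 shift now-axes [ 0.011  0.006 -0.015] after-turn [ 0.011  0.006 -0.015] turn [-0.0001 -0.0001 -0.    ] q [ 0.02  0.3  -0.3   0.98  0.    1.74]
```

View pics/w2.png

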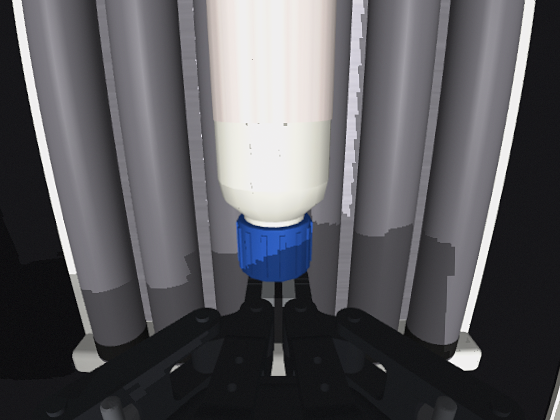

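The finger touches the cap at px (275,280) and the bottle is still sliding. I'll carry on in small steps.

drive_tool(series=[[[0.01,0,0,0,0,0],[0.01,0,0,0,0,0],[0.01,0,0,0,0,0],[0,0,0,0,0,0]]])

```text
clock: 4.65
tcp_pos: [0.5192, 0.0923, 0.1163]
orientation: [0.002, 0.757, 0.653, -0.003]
wrist_force: [-2.8, -12.9, 2.3]
finger_gap: 0.0002
grip_force: 6.3
```

Contact with the wall at 13 N, so c is home. I'll back off and go up, then turn the tool for bottle A.

drive_tool(series=[[[-0.08,0,0,0,0,0],[0,0,-0.2,0,0,0],[0,0,-0.4,0,0,0],[0,0,-0.4,0,0,0],[0,0,0,0,-0.055,0],[0,0,0,0,-0.055,0],[0,0,0,0,-0.055,0],[0,0,0,0,-0.055,0],[0,0,0,0,-0.055,0],[0,0,0,0,0,0]]], jaw=0.5, grip_force=50)

```text
clock: 5.9
tcp_pos: [0.5178, 0.0876, 0.2316]
orientation: [0.272, 0.684, 0.596, -0.32]
wrist_force: [-0.6, 0.1, -0.5]
finger_gap: 0.0642
grip_force: 0.0
```

```bash
python3 -c "
from h import *
A=np.array([.4581,-.1435,.082])
tgt(A+.12*(.766*ey+.643*ez),-50)"
```

```text
t 5.9 tcp [0.5178 0.0876 0.2316] mix [-0.0014 -0.0819  0.2316] F [-0.6 -0.  -0.5] gap 0.0642 gf 0.0
 shift now-axes [-0.322 -0.213  1.315] after-turn [-0.316 -0.216  1.316] turn [-0.0012 -0.0018  0.0025] q [ 0.38  0.62  0.2   1.69 -0.72  2.29]
```

drive_tool(series=[[[-0.06,-0.05,0.26,0,0,0],[-0.06,-0.04,0.26,0,0,0],[-0.06,-0.04,0.26,0,0,0],[-0.06,-0.04,0.26,0,0,0],[-0.06,-0.04,0.26,0,0,0],[0,0,0,0,0,0]]])

```text
clock: 6.65
tcp_pos: [0.4718, -0.0528, 0.1632]
orientation: [0.273, 0.689, 0.593, -0.316]
wrist_force: [-1.1, 0.3, 0.9]
finger_gap: 0.0642
grip_force: 0.0
```

```bash
python3 -c "
from h import *
A=np.array([.4581,-.1435,.082])
tgt(A,-50)
im=viewer.read_camera('wrist')
cv2.imwrite('pics/w3.png',im[:,:,::-1])
for r in models.silhouettes('bottle_a','wrist'):
    ys,xs=np.nonzero(r['region']);print(round(r['score'],2),np.round(r['location']),xs.min(),xs.max(),ys.min(),ys.max(),im[r['region']].mean(0).round())
print(env.get_state()['clock'])
def wproj(X):
    s=env.get_state();w,x,y,z=s['orientation'];R=Ro.from_quat([x,y,z,w]).as_matrix();c=viewer.camera_info('wrist');T=np.array(c['T_tool_cam'])
    p=T[:3,:3].T@(R.T@(np.array(X)-s['tcp_pos'])-T[:3,3])
    return cv2.projectPoints(p.reshape(1,1,3),np.zeros(3),np.zeros(3),np.array(c['intrinsics']),np.array(c['D']))[0].ravel().round(1)
print(wproj(A),wproj(A+[0,0,.058]),wproj(A-[0,0,.082]))
"
```

```text
t 6.65 tcp [ 0.4718 -0.0528  0.1632] mix [-0.0268 -0.2275  0.1632] F [-1.1  0.2  0.9] gap 0.0642 gf 0.0
 shift now-axes [ 0.016 -0.002  1.021] after-turn [ 0.027 -0.004  1.02 ] turn [-0.0006 -0.0037 -0.0013] q [ 0.16  0.44 -0.25  1.22 -0.81  2.03]
0.88 [211. 229.] 191 225 181 278 [91. 60. 40.]
0.87 [166. 174.] 129 202 84 268 [171. 104.  72.]
0.86 [275. 189.] 248 304 105 273 [183. 187. 195.]
0.76 [194. 232.] 156 208 148 283 [138. 134.  91.]
0.67 [257. 280.] 247 280 229 291 [ 99. 125. 176.]
6.75
[274.2 201.5] [274.2 271.2] [274.3 120.1]
```

View pics/w3.png

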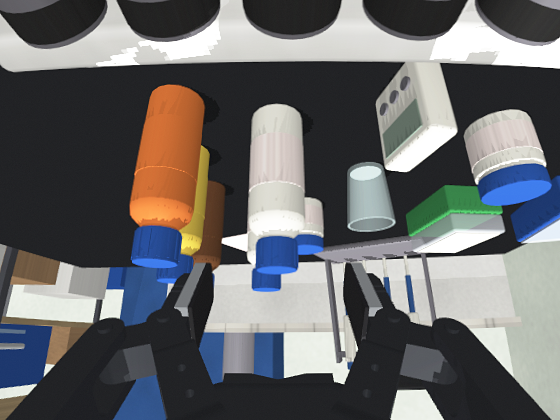

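Bottle A is centred at column 276 (predicted 274) and the look-alikes are clear of the fingers. I'll advance and grip.

drive_tool(series=[[[0.01,0.01,0.25,0,-0.003,0],[0.01,0,0.25,0,0,0],[0,0,0.25,0,0,0],[0,0,0.15,0,0,0],[0,0,0.1,0,0,0],[0,0,0.02,0,0,0],[0,0,0,0,0,0]]])

```text
clock: 7.62
tcp_pos: [0.4619, -0.1419, 0.0823]
orientation: [0.277, 0.685, 0.593, -0.319]
wrist_force: [0.1, -0.9, 0.3]
finger_gap: 0.0641
grip_force: 0.0
```

drive_tool(series=[[[0,0,0,0,0,0],[0,0,0,0,0,0],[0,0,0,0,0,0],[0,0,0,0,0,0],[0,0,0,0,0,0]]], jaw=-1)

```text
clock: 8.25
tcp_pos: [0.4612, -0.1422, 0.0825]
orientation: [0.277, 0.685, 0.593, -0.32]
wrist_force: [-1.9, 3.4, 5.7]
finger_gap: 0.0441
grip_force: 49.8
```

```bash
python3 -c "
from h import *
A=np.array([.4581,-.1435,.082])
tgt(A,-50)"
```

```text
t 8.25 tcp [ 0.4612 -0.1422  0.0825] mix [-0.0244 -0.3174  0.0825] F [-2.4  3.   5.7] gap 0.0441 gf 49.8
 shift now-axes [-0.006 -0.024  0.013] after-turn [-0.006 -0.024  0.013] turn [ 0.0003  0.0005 -0.0001] q [-0.01  0.45 -0.48  0.81 -0.86  1.78]
```

drive_tool(series=[[[-0.05,0,-0.04,0,0,0],[-0.17,0,-0.15,0,0,0],[-0.2,0,-0.17,0,0,0],[-0.2,0,-0.17,0,0,0],[-0.2,0,-0.17,0,0,0],[-0.2,0,-0.17,0,0,0],[-0.06,0,-0.05,0,0,0],[0,0,0,0,0,0]]])

```text
clock: 9.25
tcp_pos: [0.4613, -0.1408, 0.2517]
orientation: [0.277, 0.686, 0.593, -0.319]
wrist_force: [0.2, -1.5, -2.4]
finger_gap: 0.0444
grip_force: 50.6
```

```bash
python3 -c "
from h import *
tgt(mx(.08,-.0135,.25),-50)"
```

```text
t 9.25 tcp [ 0.4613 -0.1408  0.2517] mix [-0.0245 -0.316   0.2517] F [ 0.5 -1.4 -2.4] gap 0.0444 gf 50.6
 shift now-axes [ 1.633  0.87  -1.921] after-turn [ 1.632  0.871 -1.922] turn [ 0.0001 -0.0001 -0.0003] q [-0.    0.26 -0.27  1.21 -0.86  1.79]
```

drive_tool(series=[[[0,0,0,0,0.03,0],[0,0,0,0,0.05,0],[0,0,0,0,0.05,0],[0,0,0,0,0.05,0],[0,0,0,0,0.05,0],[0,0,0,0,0.05,0],[0,0,0,0,0.05,0],[0,0,0,0,0.05,0],[0,0,0,0,0.05,0],[0,0,0,0,0.05,0],[0,0,0,0,0.02,0],[0,0,0,0,0,0]]])

```text
clock: 10.75
tcp_pos: [0.4604, -0.1418, 0.2491]
orientation: [-0.226, 0.712, 0.613, 0.258]
wrist_force: [0.1, 1.1, -2.1]
finger_gap: 0.0442
grip_force: 50.7
```

```bash
python3 -c "
from h import *
tgt(mx(.08,-.0135,.22),40)"
```

```text
t 10.75 tcp [ 0.4604 -0.1418  0.2491] mix [-0.0253 -0.3171  0.2491] F [-0.   1.1 -2.1] gap 0.0442 gf 50.7
 shift now-axes [1.784 0.874 1.812] after-turn [1.782 0.877 1.812] turn [-0.0008 -0.0004 -0.0014] q [-0.79  0.4  -0.01  1.63  0.54  0.79]
```

Now I'll carry it over the far groove at z 0.22.

drive_tool(series=[[[0.1,0.05,0.1,0,0,0],[0.22,0.11,0.23,0,0,0],[0.27,0.13,0.27,0,0,0],[0.27,0.13,0.27,0,0,0],[0.27,0.13,0.27,0,0,0],[0.27,0.13,0.27,0,0,0],[0.22,0.11,0.23,0,0,0],[0.12,0.06,0.12,0,0,0],[0.04,0.02,0.05,0,0,0],[0,0,0,0,0,0]]])

```text
clock: 12.0
tcp_pos: [0.6073, 0.1453, 0.2229]
orientation: [-0.224, 0.71, 0.616, 0.258]
wrist_force: [-0.6, -0.0, -2.1]
finger_gap: 0.0442
grip_force: 50.6
```

```bash
python3 -c "
from h import *
tgt(mx(.08,-.0135,.1195),40)
im=viewer.read_camera('side')[:,:,::-1]
a=cv2.resize(im[100:240,190:345],None,fx=4,fy=4,interpolation=cv2.INTER_CUBIC);cv2.imwrite('pics/s4.png',a)"
```

```text
t 12.0 tcp [0.6073 0.1453 0.2229] mix [ 0.0789 -0.0119  0.2229] F [-0.6 -0.1 -2.1] gap 0.0442 gf 50.6
 shift now-axes [-0.563  0.009  0.652] after-turn [-0.564  0.009  0.651] turn [-0.0003  0.0004  0.0005] q [-0.2   0.38 -0.08  1.17  0.7   1.49]
```

View pics/s4.png

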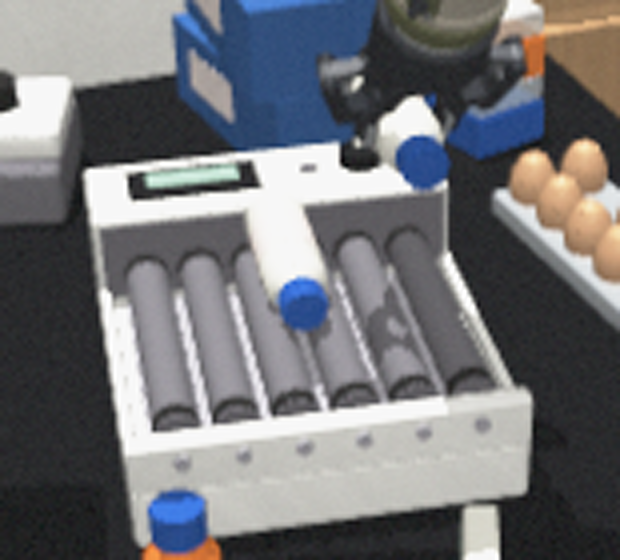

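A is held level, cap toward the open end, and c is home against the wall. I'll lower gently.

drive_tool(series=[[[-0.07,0.01,0.08,0,0,0],[-0.1,0,0.115,0,0,0],[-0.1,0,0.115,0,0,0],[-0.1,0,0.115,0,0,0],[-0.07,0,0.08,0,0,0],[-0.05,0,0.06,0,0,0],[-0.025,0,0.03,0,0,0],[0,0,0,0,0,0]]])

```text
clock: 13.05
tcp_pos: [0.6091, 0.1423, 0.1282]
orientation: [-0.224, 0.711, 0.615, 0.258]
wrist_force: [0.5, 0.1, -2.3]
finger_gap: 0.0445
grip_force: 50.7
```

drive_tool(series=[[[-0.008,0,0.01,0,0,0],[-0.008,0,0.01,0,0,0],[0,0,0,0,0,0]]])

```text
clock: 13.42
tcp_pos: [0.6091, 0.1425, 0.1253]
orientation: [-0.223, 0.711, 0.615, 0.258]
wrist_force: [-0.7, 0.2, -2.1]
finger_gap: 0.0444
grip_force: 50.7
```

```bash
python3 -c "
from h import *
tgt(mx(.08,-.0135,.1165),40)"
```

```text
t 13.43 tcp [0.6091 0.1425 0.1253] mix [ 0.081  -0.0144  0.1253] F [-0.8  0.1 -2.1] gap 0.0444 gf 50.7
 shift now-axes [-0.041 -0.009  0.061] after-turn [-0.041 -0.009  0.061] turn [0.0001 0.0002 0.    ] q [-0.21  0.46 -0.21  0.95  0.7   1.49]
```

drive_tool(series=[[[-0.013,-0.008,0.016,0,0,0],[-0.013,0,0.016,0,0,0],[0,0,0,0,0,0]]])

```text
clock: 13.8
tcp_pos: [0.6089, 0.1429, 0.1235]
orientation: [-0.224, 0.71, 0.614, 0.261]
wrist_force: [-5.5, -4.1, 14.0]
finger_gap: 0.0443
grip_force: 51.8
```

drive_tool(series=[[[-0.007,0,0.008,0,0,0],[-0.007,0,0.008,0,0,0],[0,0,0,0,0,0]]])

```text
clock: 14.18
tcp_pos: [0.609, 0.143, 0.1233]
orientation: [-0.224, 0.71, 0.614, 0.262]
wrist_force: [-12.7, -8.4, 28.9]
finger_gap: 0.044
grip_force: 53.2
```

Firm contact with 29 N upward, so A rests on the rollers. I'll ease off and release.

drive_tool(series=[[[0.008,0,-0.01,0,0,0],[0,0,0,0,0,0]]])

```text
clock: 14.42
tcp_pos: [0.6089, 0.143, 0.1234]
orientation: [-0.224, 0.71, 0.614, 0.261]
wrist_force: [-8.3, -4.8, 19.4]
finger_gap: 0.0445
grip_force: 52.2
```

drive_tool(series=[[[0,0,0,0,0,0],[0,0,0,0,0,0],[0,0,0,0,0,0],[0,0,0,0,0,0]]], jaw=0.4)

```text
clock: 14.92
tcp_pos: [0.6081, 0.1426, 0.1188]
orientation: [-0.224, 0.711, 0.615, 0.258]
wrist_force: [-1.3, -0.4, -0.6]
finger_gap: 0.0596
grip_force: 0.0
```

drive_tool(series=[[[0,0,-0.1,0,0,0],[0,0,-0.3,0,0,0],[0,0,-0.4,0,0,0],[0,0,-0.3,0,0,0],[0,0,0,0,0,0]]])

```text
clock: 15.55
tcp_pos: [0.5976, 0.0563, 0.2231]
orientation: [-0.221, 0.711, 0.615, 0.26]
wrist_force: [-0.6, 0.0, -0.5]
finger_gap: 0.0601
grip_force: 0.0
```

```bash
python3 -c "
from h import *
tgt(mx(.08,-.125,.2),0)
im=viewer.read_camera('wrist')[:,:,::-1];cv2.imwrite('pics/w5.png',im)"
```

```text
t 15.55 tcp [0.5976 0.0563 0.2231] mix [ 0.082  -0.1014  0.2231] F [-0.6 -0.1 -0.5] gap 0.0601 gf 0.0
 shift now-axes [-0.275 -0.017  0.022] after-turn [-0.197 -0.017  0.193] turn [ 0.0019 -0.2217 -0.0004] q [-0.36  0.41 -0.03  1.3   0.68  1.3 ]
```

View pics/w5.png

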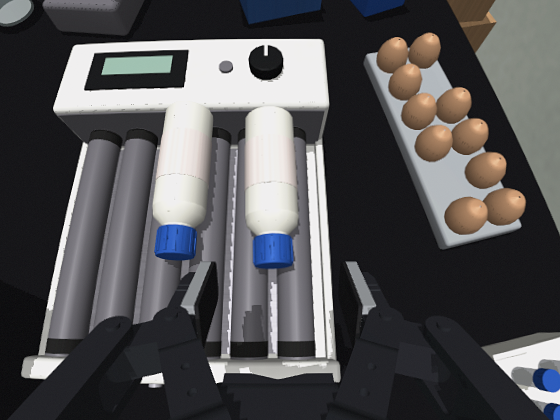

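A lies in the far groove with its cap end at px (272,265). c's cap end is at (177,256). I'll push A home, first measuring its gap.

```bash
python3 -c "
from h import *
print(watz([(272,267),(177,259)],.1165),watz([(253,250),(293,250),(246,190),(298,190)],.1165))
tgt(mx(.08,-.105,.2),0)"
```

```text
[[ 7.760e-02 -7.240e-02  1.165e-01]
 [ 1.000e-04 -6.620e-02  1.165e-01]] [[ 0.062  -0.0585  0.1165]
 [ 0.0948 -0.0585  0.1165]
 [ 0.0545 -0.005   0.1165]
 [ 0.1001 -0.005   0.1165]]
t 15.6 tcp [0.5968 0.0574 0.2215] mix [ 0.0811 -0.1004  0.2215] F [-0.1  1.2 -0.4] gap 0.0596 gf 0.0
 shift now-axes [-0.144 -0.009  0.113] after-turn [-0.038 -0.009  0.179] turn [ 0.001  -0.2218 -0.0003] q [-0.36  0.41 -0.03  1.29  0.68  1.3 ]
```

drive_tool(series=[[[0,0,0,0,-0.055,0],[0,0,0,0,-0.055,0],[0,0,0,0,-0.055,0],[0,0,0,0,-0.057,0],[0,-0.01,0.3,0,0,0],[0,0,0.3,0,0,0],[0,0,0.2,0,0,0],[0,0,0.07,0,0,0],[0.06,0,0,0,0,0],[0.05,0,0,0,0,0],[0,0,0,0,0,0]]], jaw=-1)

```text
clock: 16.98
tcp_pos: [0.5975, 0.0726, 0.1172]
orientation: [0.001, 0.756, 0.655, 0.001]
wrist_force: [-0.4, 0.9, 0.6]
finger_gap: 0.0003
grip_force: 0.0
```

```bash
python3 -c "
from h import *
tgt(mx(.08,-.077,.117),0)"
```

```text
t 16.98 tcp [0.5975 0.0726 0.1172] mix [ 0.0796 -0.0853  0.1172] F [-0.5  0.9  0.6] gap 0.0003 gf 0.0
 shift now-axes [0.069 0.003 0.001] after-turn [0.069 0.003 0.001] turn [ 0.0007 -0.0001  0.0002] q [-0.01  0.43 -0.1   1.04  0.    1.7 ]
```

drive_tool(series=[[[0.02,0,0,0,0,0],[0.02,0,0,0,0,0],[0.015,0,0,0,0,0],[0.01,0,0,0,0,0],[0.01,0,0,0,0,0],[0.01,0,0,0,0,0],[0,0,0,0,0,0]]])

```text
clock: 17.85
tcp_pos: [0.5982, 0.081, 0.1165]
orientation: [0.001, 0.757, 0.654, -0.0]
wrist_force: [-2.1, -6.3, 5.0]
finger_gap: -0.0001
grip_force: 2.9
```

A is home too. Now I'll back off and move on to B.

drive_tool(series=[[[-0.08,0,0,0,0,0],[0,0,-0.2,0,0,0],[0,0,-0.4,0,0,0],[0,0,-0.4,0,0,0],[0,0,0,0,-0.055,0],[0,0,0,0,-0.055,0],[0,0,0,0,-0.055,0],[0,0,0,0,-0.055,0],[0,0,0,0,-0.057,0],[0,0,0,0,0,0]]], jaw=0.5)

```text
clock: 19.1
tcp_pos: [0.5959, 0.0744, 0.2297]
orientation: [0.273, 0.683, 0.595, -0.322]
wrist_force: [0.0, 0.9, -0.4]
finger_gap: 0.0641
grip_force: 0.0
```

```bash
python3 -c "
from h import *
B=np.array([.4276,-.263,.082])
tgt(B+.12*(.766*ey+.643*ez),-50)"
```

```text
t 19.1 tcp [0.5959 0.0744 0.2297] mix [ 0.0777 -0.0837  0.2297] F [-0.1  0.9 -0.4] gap 0.0641 gf 0.0
 shift now-axes [-0.966 -0.982  2.083] after-turn [-0.975 -0.984  2.077] turn [-0.0016  0.0001  0.003 ] q [ 0.32  0.74  0.42  1.75 -0.75  2.23]
```

drive_tool(series=[[[-0.12,-0.12,0.26,0,0,0],[-0.12,-0.12,0.26,0,0,0],[-0.12,-0.12,0.26,0,0,0],[-0.12,-0.12,0.26,0,0,0],[-0.12,-0.12,0.26,0,0,0],[-0.12,-0.13,0.26,0,0,0],[-0.12,-0.12,0.26,0,0,0],[-0.12,-0.12,0.26,0,0,0.003],[0,0,0,0,0,0],[0,0,0,0,0,0]]])

```text
clock: 20.35
tcp_pos: [0.4439, -0.1735, 0.1646]
orientation: [0.278, 0.69, 0.589, -0.316]
wrist_force: [0.5, -0.5, 0.1]
finger_gap: 0.0639
grip_force: 0.0
```

```bash
python3 -c "
from h import *
B=np.array([.4276,-.263,.082])
tgt(B+.004*(-.766*ey-.643*ez),-50)
im=viewer.read_camera('wrist')
def wproj(X):
    s=env.get_state();w,x,y,z=s['orientation'];R=Ro.from_quat([x,y,z,w]).as_matrix();c=viewer.camera_info('wrist');T=np.array(c['T_tool_cam'])
    p=T[:3,:3].T@(R.T@(np.array(X)-s['tcp_pos'])-T[:3,3])
    return cv2.projectPoints(p.reshape(1,1,3),np.zeros(3),np.zeros(3),np.array(c['intrinsics']),np.array(c['D']))[0].ravel().round(1)
print(wproj(B),wproj(B+[0,0,.058]),wproj(B-[0,0,.082]))
for r in models.silhouettes('bottle_a','wrist'):
    ys,xs=np.nonzero(r['region']);print(round(r['score'],2),np.round(r['location']),xs.min(),xs.max(),ys.min(),ys.max(),im[r['region']].mean(0).round())
for l in('jar_a','beaker'):
  for r in models.silhouettes(l,'wrist'):
    ys,xs=np.nonzero(r['region']);print(l,round(r['score'],2),xs.min(),xs.max(),ys.min(),ys.max())
"
```

```text
t 20.35 tcp [ 0.4439 -0.1735  0.1646] mix [-0.037  -0.3509  0.1646] F [ 0.6 -0.4  0.1] gap 0.0639 gf 0.0
 shift now-axes [ 0.036 -0.03   1.056] after-turn [ 0.041 -0.027  1.056] turn [ 0.0005 -0.0013 -0.0043] q [-0.07  0.28 -0.47  0.9  -0.87  1.69]
[271.9 198.9] [272.3 269. ] [271.5 116.9]
0.98 [271. 184.] 244 300 99 269 [185. 188. 197.]
0.95 [148. 164.] 98 187 44 253 [156. 150.  95.]
0.81 [184. 206.] 158 214 121 276 [87. 66. 63.]
0.57 [80. 94.] 5 164 0 207 [146. 104.  96.]
jar_a 0.93 300 345 150 227
jar_a 0.75 244 301 100 269
beaker 0.77 383 460 83 185
```

B is the white one (mean colour 185,188,197), exactly where predicted at column 272. I'll advance and grip.

drive_tool(series=[[[0.02,-0.02,0.25,0,0,-0.004],[0.02,-0.01,0.25,0,0,0],[0,0,0.25,0,0,0],[0,0,0.15,0,0,0],[0,0,0.1,0,0,0],[0,0,0.06,0,0,0],[0,0,0,0,0,0]]])

```text
clock: 21.42
tcp_pos: [0.4265, -0.2655, 0.0772]
orientation: [0.275, 0.685, 0.595, -0.319]
wrist_force: [0.7, 0.2, 0.1]
finger_gap: 0.0642
grip_force: 0.0
```

drive_tool(series=[[[0,0,0,0,0,0],[0,0,0,0,0,0],[0,0,0,0,0,0],[0,0,0,0,0,0],[0,0,0,0,0,0]]], jaw=-1)

```text
clock: 22.05
tcp_pos: [0.4267, -0.2657, 0.0779]
orientation: [0.276, 0.685, 0.594, -0.319]
wrist_force: [0.3, 2.2, 5.1]
finger_gap: 0.0449
grip_force: 51.2
```

drive_tool(series=[[[-0.05,0,-0.04,0,0,0],[-0.17,0,-0.15,0,0,0],[-0.2,0,-0.17,0,0,0],[-0.2,0,-0.17,0,0,0],[-0.2,0,-0.17,0,0,0],[-0.2,0,-0.17,0,0,0],[-0.06,0,-0.05,0,0,0],[0,0,0,0,0,0]]])

```text
clock: 23.05
tcp_pos: [0.4267, -0.2648, 0.2473]
orientation: [0.275, 0.685, 0.594, -0.319]
wrist_force: [0.4, 0.3, -3.1]
finger_gap: 0.0446
grip_force: 51.4
```

```bash
python3 -c "
from h import *
tgt(mx(-.08,-.0135,.22),40)"
```

```text
t 23.05 tcp [ 0.4267 -0.2648  0.2473] mix [-0.041  -0.4437  0.2473] F [ 0.3  0.3 -3.1] gap 0.0446 gf 51.4
 shift now-axes [ 2.488 -0.318 -2.592] after-turn [ 2.6   -0.325  2.479] turn [-0.0007  0.499   0.0007] q [-0.27  0.11 -0.46  0.84 -0.86  1.37]
```

drive_tool(series=[[[0,0,0,0,0.03,0],[0,0,0,0,0.05,0],[0,0,0,0,0.05,0],[0,0,0,0,0.05,0],[0,0,0,0,0.05,0],[0,0,0,0,0.05,0],[0,0,0,0,0.05,0],[0,0,0,0,0.05,0],[0,0,0,0,0.05,0],[0,0,0,0,0.05,0],[0,0,0,0,0.02,0],[0,0,0,0,0,0]]])

```text
clock: 24.55
tcp_pos: [0.426, -0.2658, 0.2444]
orientation: [-0.228, 0.711, 0.614, 0.258]
wrist_force: [0.7, 0.7, -3.2]
finger_gap: 0.0448
grip_force: 51.5
```

```bash
python3 -c "
from h import *
tgt(mx(-.08,-.0135,.22),40)"
```

```text
t 24.55 tcp [ 0.426  -0.2658  0.2444] mix [-0.0415 -0.4447  0.2444] F [ 0.6  0.8 -3.2] gap 0.0448 gf 51.5
 shift now-axes [ 2.608 -0.318  2.481] after-turn [ 2.622 -0.321  2.465] turn [-0.0018 -0.0017 -0.0013] q [-0.98  0.55  0.19  1.78  0.45  0.61]
```

drive_tool(series=[[[0.1,-0.01,0.095,0,0,0],[0.2,-0.03,0.19,0,0,0],[0.28,-0.034,0.266,0,0,0],[0.28,-0.034,0.266,0,0,0],[0.28,-0.034,0.266,0,0,0],[0.28,-0.034,0.266,0,0,0],[0.28,-0.034,0.266,0,0,0],[0.28,-0.034,0.266,0,0,0],[0.28,-0.034,0.266,0,0,0],[0.22,-0.026,0.21,0,0,0],[0.12,-0.014,0.115,0,0,0],[0,0,0,0,0,0],[0,0,0,0,0,0]]])

```text
clock: 26.18
tcp_pos: [0.4495, 0.1659, 0.2221]
orientation: [-0.225, 0.71, 0.615, 0.258]
wrist_force: [-0.1, -0.3, -2.2]
finger_gap: 0.0446
grip_force: 51.6
```

```bash
python3 -c "
from h import *
tgt(mx(-.08,-.0125,.125),40)"
```

```text
t 26.18 tcp [0.4495 0.1659 0.2221] mix [-0.0803 -0.0142  0.2221] F [-0.1 -0.3 -2.2] gap 0.0446 gf 51.6
 shift now-axes [-0.51   0.004  0.628] after-turn [-0.509  0.002  0.629] turn [-0.001  -0.0004  0.0002] q [-0.23  0.09 -0.45  1.1   0.7   1.45]
```

drive_tool(series=[[[-0.06,0,0.08,0,0,0],[-0.1,0,0.125,0,0,0],[-0.1,0,0.125,0,0,0],[-0.1,0,0.125,0,0,0],[-0.07,0,0.08,0,0,0],[-0.05,0,0.06,0,0,0],[-0.02,0,0.025,0,0,0],[0,0,0,0,0,0]]])

```text
clock: 27.18
tcp_pos: [0.4502, 0.168, 0.1266]
orientation: [-0.226, 0.71, 0.615, 0.259]
wrist_force: [0.6, -0.4, -2.2]
finger_gap: 0.0449
grip_force: 51.6
```

drive_tool(series=[[[-0.013,0,0.016,0,0,0],[-0.013,0,0.016,0,0,0],[0,0,0,0,0,0]]])

```text
clock: 27.55
tcp_pos: [0.45, 0.1682, 0.1216]
orientation: [-0.226, 0.71, 0.615, 0.259]
wrist_force: [0.6, -0.4, -2.4]
finger_gap: 0.0444
grip_force: 51.6
```

drive_tool(series=[[[-0.01,0,0.013,0,0,0],[-0.005,0,0.006,0,0,0],[0,0,0,0,0,0]]])

```text
clock: 27.92
tcp_pos: [0.45, 0.1682, 0.1187]
orientation: [-0.226, 0.71, 0.615, 0.259]
wrist_force: [0.3, -0.0, -3.3]
finger_gap: 0.0446
grip_force: 51.6
```

drive_tool(series=[[[-0.006,0,0.008,0,0,0],[0,0,0,0,0,0]]])

```text
clock: 28.18
tcp_pos: [0.4501, 0.1683, 0.1175]
orientation: [-0.226, 0.71, 0.615, 0.259]
wrist_force: [-0.2, -0.6, -2.9]
finger_gap: 0.0446
grip_force: 51.6
```

drive_tool(series=[[[-0.006,0,0.008,0,0,0],[0,0,0,0,0,0]]])

```text
clock: 28.42
tcp_pos: [0.45, 0.1683, 0.1163]
orientation: [-0.226, 0.71, 0.615, 0.259]
wrist_force: [-0.4, -0.2, -2.9]
finger_gap: 0.0447
grip_force: 51.6
```

drive_tool(series=[[[-0.006,0,0.008,0,0,0],[0,0,0,0,0,0]]])

```text
clock: 28.68
tcp_pos: [0.45, 0.1684, 0.115]
orientation: [-0.226, 0.71, 0.615, 0.259]
wrist_force: [0.6, -0.9, -2.2]
finger_gap: 0.0447
grip_force: 51.6
```

drive_tool(series=[[[-0.006,0,0.008,0,0,0],[0,0,0,0,0,0]]])

```text
clock: 28.92
tcp_pos: [0.4502, 0.1685, 0.1144]
orientation: [-0.226, 0.71, 0.615, 0.259]
wrist_force: [-3.6, -2.9, 3.6]
finger_gap: 0.0446
grip_force: 52.4
```

drive_tool(series=[[[-0.004,0,0.006,0,0,0],[0,0,0,0,0,0]]])

```text
clock: 29.18
tcp_pos: [0.4502, 0.1685, 0.1143]
orientation: [-0.226, 0.71, 0.615, 0.259]
wrist_force: [-7.0, -8.3, 13.0]
finger_gap: 0.0448
grip_force: 53.5
```

Contact. I'll release, retract, go vertical and push B home.

drive_tool(series=[[[0,0,0,0,0,0],[0,0,0,0,0,0],[0,0,0,0,0,0],[0,0,0,0,0,0]]], jaw=0.4)

```text
clock: 29.68
tcp_pos: [0.4501, 0.1687, 0.113]
orientation: [-0.226, 0.71, 0.615, 0.259]
wrist_force: [0.3, -0.7, -0.5]
finger_gap: 0.0597
grip_force: 0.0
```

drive_tool(series=[[[0,0,-0.1,0,0,0],[0,0,-0.3,0,0,0],[0,0,-0.4,0,0,0],[0,0,-0.4,0,0,0],[0,0,0,0,0,0]]])

```text
clock: 30.3
tcp_pos: [0.4391, 0.0744, 0.2253]
orientation: [-0.223, 0.711, 0.615, 0.26]
wrist_force: [0.5, 0.1, -0.6]
finger_gap: 0.0597
grip_force: 0.0
```

drive_tool(series=[[[0,0,0,0,-0.055,0],[0,0,0,0,-0.055,0],[0,0,0,0,-0.055,0],[0,0,0,0,-0.057,0],[0,0,0,0,0,0]]], jaw=-1)

```text
clock: 30.92
tcp_pos: [0.4369, 0.0796, 0.2227]
orientation: [-0.002, 0.754, 0.657, 0.001]
wrist_force: [0.0, 0.1, 0.1]
finger_gap: -0.0001
grip_force: 0.0
```

```bash
python3 -c "
from h import *
tgt(mx(-.08,-.105,.117),0)"
```

```text
t 30.93 tcp [0.4369 0.0796 0.2227] mix [-0.0804 -0.1014  0.2227] F [-0.   0.1  0.1] gap -0.0001 gf 0.0
 shift now-axes [-0.034  0.005  0.88 ] after-turn [-0.03   0.003  0.88 ] turn [-0.0008 -0.0013  0.0026] q [-0.    0.07 -0.31  1.2   0.    1.7 ]
```

drive_tool(series=[[[-0.03,0,0.3,0,0,0.002],[0,0,0.3,0,0,0],[0,0,0.2,0,0,0],[0,0,0.08,0,0,0],[0.06,0,0,0,0,0],[0.06,0,0,0,0,0],[0.03,0,0,0,0,0],[0.02,0,0,0,0,0],[0.02,0,0,0,0,0],[0.02,0,0,0,0,0],[0,0,0,0,0,0]]])

```text
clock: 32.3
tcp_pos: [0.4403, 0.0981, 0.1179]
orientation: [-0.002, 0.758, 0.653, 0.0]
wrist_force: [-0.5, -3.3, 3.1]
finger_gap: -0.0001
grip_force: 1.7
```

```bash
python3 -c "
from h import *
tgt(mx(-.08,-.077,.117),0)"
```

```text
t 32.3 tcp [0.4403 0.0981 0.1179] mix [-0.0796 -0.0826  0.1179] F [-0.  -3.3  3.1] gap -0.0001 gf 1.7
 shift now-axes [ 0.047 -0.003  0.007] after-turn [ 0.047 -0.003  0.007] turn [-0.0006 -0.0008 -0.0015] q [ 0.04  0.16 -0.48  0.94  0.    1.76]
```

drive_tool(series=[[[0.015,0,0,0,0,0],[0.015,0,0,0,0,0],[0.01,0,0,0,0,0],[0.01,0,0,0,0,0],[0,0,0,0,0,0]]])

```text
clock: 32.92
tcp_pos: [0.4411, 0.1032, 0.1178]
orientation: [-0.001, 0.758, 0.652, -0.001]
wrist_force: [-2.0, -9.3, 5.3]
finger_gap: 0.0
grip_force: 4.7
```

```bash
python3 -c "
from h import *
tgt(mx(-.08,-.077,.117),0)"
```

```text
t 32.92 tcp [0.4411 0.1032 0.1178] mix [-0.0796 -0.0775  0.1178] F [-0.7 -9.5  5.3] gap 0.0 gf 4.7
 shift now-axes [ 0.004 -0.003  0.007] after-turn [ 0.004 -0.003  0.007] turn [-0.0006 -0.     -0.0016] q [ 0.05  0.16 -0.47  0.94  0.    1.77]
```

B is against the wall at 9 N. I'll retreat to the middle for a final check.

drive_tool(series=[[[-0.08,0,0,0,0,0],[0,0,-0.2,0,0,0],[0,0,-0.4,0,0,0],[0,0,-0.4,0,0,0],[-0.1,0.33,-0.1,0,0,0],[-0.1,0.33,-0.1,0,0,0],[0,0,0,0,0,0],[0,0,0,0,0,0]]])

```text
clock: 33.92
tcp_pos: [0.5139, 0.0592, 0.2605]
orientation: [-0.003, 0.758, 0.653, 0.0]
wrist_force: [-0.8, 0.3, -0.2]
finger_gap: -0.0001
grip_force: 0.0
```

```bash
python3 -c "
from h import *
tgt(mx(0,-.1,.26),0)
im=viewer.read_camera('wrist')[:,:,::-1];sc=viewer.read_camera('side')[:,:,::-1]
cv2.imwrite('pics/f.png',np.vstack([cv2.resize(im,(480,360)),cv2.resize(sc[130:290,200:440],(345,230))[:, :].copy() if 0 else cv2.copyMakeBorder(cv2.resize(sc[130:290,200:440],(345,230)),0,0,0,135,cv2.BORDER_CONSTANT)]))
"
```

```text
t 33.92 tcp [0.5139 0.0592 0.2605] mix [-0.0012 -0.1105  0.2605] F [-0.8  0.2 -0.2] gap -0.0001 gf 0.0
 shift now-axes [0.088 0.01  0.004] after-turn [0.088 0.01  0.004] turn [-0.0015 -0.0013 -0.0014] q [-0.04  0.2  -0.06  1.32  0.    1.68]
```

View pics/f.png

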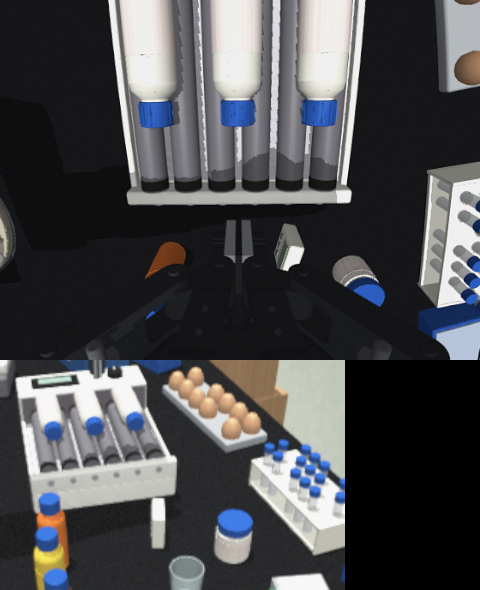

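All three lie in an even row, with cap ends at rows 127, 126 and 126 (columns 156, 238 and 319). The bystanders are in place, so I'm handing in.

```bash
python3 -c "
from h import *
print(order.hand_in())"
```

```text
the job is handed in; nothing more can be done
None
```

I handed the job in at about 34 s of the 67 s allowed. All three bottles lie in the mixer with their caps away from the housing and their bases pushed against the wall, and the final picture showed nothing else on the bench disturbed. The hand-in gave no verdict.

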